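# Clamp a toroidal transformer on its test jig with an open C-washer

### The job

Fix the transformer on the test jig: take the loose open C-shaped slip washer by its upright fin, set it gently on the transformer's rubber pad, feeling for its height, and slide it sideways through its gap onto the jig's stud, under the wing nut, until the stud is at the very bottom of the slot, and let go. Then turn the wing nut clockwise (seen from above) until it clamps the washer finger-tight. Work gently, with only light pushes on pad, stud and nut and no hard tightening, and leave everything else on the bench where it is.

Things in the scene. Friction and masses are not known exactly. Their poses are not given: they have to be found in the camera images.
- jig: Test jig fixed on the bench: brown board 150 x 120 mm, terminal strip along its +x edge; over it a grey table 104 mm square, its height set anew for each job. On it ride the transformer (copper-wound ring, 90 mm outside, 40 mm bore), the stud and the wing nut: flange 26 mm diameter, hub 19 mm, wing 34 mm long, 9 mm thick, 24 to 60 mm above the flange's lower face. Origin: bench level, stud's axis.
- stud_foot (a point): Point on the axis of the jig's upright stud (plain steel rod, 10 mm diameter), 16 mm above the bench; axes as the jig's. The washer's bed is the flat dark rubber pad on top of the transformer, a ring from 20 to 45 mm around this axis. The pad's height is not measured: 70 to 86 mm above the bench, to be seen or felt. It is firm.
- nut_turn (a joint): Turn of the wing nut in rad, clockwise from above; 0 to 0.5 at the start; at 0 the wing lies along the jig's x. Steep thread, 1.27 mm down per rad: at 0 the flange is 6.7 mm above the pad, so it bites the 5 mm washer at 1.34 rad. Grip the wing across its thickness, fingertips at least 28 mm above the flange's lower face. Stays where left. Torque: loose 0.03 N m, finger-tight 0.08 to 0.25 N m.
- c_washer: The open C-washer: round steel plate 56 mm diameter, 5 mm thick, 120 g, with a slot 13 mm wide from its +x edge to 5 mm past its centre (mouth flared to 19 mm, tips of the jaws bevelled to 4 mm on top), and a fin on its -x side. Lies flat on the bench at the start, gap to any side ahead. Origin: underside, at the centre of the plate, where the stud's axis lies when the stud is at the bottom of the slot; +x points out of the gap, z up.
- washer_fin (a point): Grip point on the fin of the C-washer, 42 mm behind the plate's centre (-x) and 24 mm above the underside; axes as the washer's. The fin is an upright steel bar 28 mm long (x, from 26 to 54 mm behind the centre), 10 mm thick (y), from the underside to 32 mm above it: grip it across its thickness. Fingers that reach no more than 20 mm below this point stay clear of the pad.
- flat_washer: Bystander: closed round steel washer, 56 mm diameter, 21 mm hole, 5 mm thick, no gap, no fin. Origin: centre of its underside.
- bare_core: Bystander: bare dark ring core, 52 mm diameter, 30 mm bore, 20 mm high. Origin: centre of its underside.
- reel: Bystander: grey metal reel, 54 mm diameter, 40 mm high, standing on end. Origin: centre of its underside.
- screwdriver: Bystander: screwdriver with black handle, 200 mm long along its x, 26 mm thick. Origin: under its middle.
- spanner: Bystander: flat steel spanner, 180 mm long along its x, 8 mm thick. Origin: under its middle.
- board: Bystander: small green circuit board, 90 x 60 mm, parts up to 15 mm high. Origin: centre of its underside.
- flux_jar: Bystander: small amber jar with a steel lid, 44 mm diameter, 50 mm high. Origin: centre of its underside.
Mind the look-alikes: they are no part of the job. Leave any orange or pink look-alike of the c_washer alone.

How it is judged:
On the way, in this order (a step that is already met when the one before it is completed fails the run):
1. the C-washer lies flat on the pad, the stud at the bottom of its slot, and is let go (horizontal distance between stud_foot and c_washer below 0.003 m and x of stud_foot in the frame of c_washer between -0.002 and 0.002 m and angle between c_washer's own z axis and vertical below 0.06 rad and contact force between the fingers and c_washer below 0.1 N and contact force between c_washer and jig above 0.3 N), for 0.2 s.
2. the wing nut is turned down until it clamps the washer (contact force between the fingers and c_washer below 0.1 N and contact force between nut_turn and c_washer above 5 N), for 0.2 s.
At the end, for the whole second after the job is handed in: The C-washer lies flat (within 0.06 rad) under the wing nut, the stud within 2 mm of the bottom of its slot along the slot and within 3 mm of it in all; the wing nut presses on it with more than 5 N; the washer is let go and at rest (all of step 2 and horizontal distance between stud_foot and c_washer below 0.003 m and x of stud_foot in the frame of c_washer between -0.002 and 0.002 m and angle between c_washer's own z axis and vertical below 0.06 rad and linear speed of c_washer below 0.01 m/s); the robot touches nothing.
It fails at once if the held C-washer is pushed against the jig (pad, stud or nut) with more than 25 N (contact force between the fingers and c_washer above 1 N and contact force between c_washer and jig above 25 N).
It fails at once if the wing nut is tightened on the washer with more than 120 N (contact force between nut_turn and c_washer above 120 N).
It fails at once if another thing on the bench is moved by more than 20 mm (distance of any of flat_washer, bare_core, reel, screwdriver, spanner, board, flux_jar from where it was at the start of the episode above 0.02 m).
It also fails if it takes over 72 s, if anything falls off the work surface, if the arm or the gripper's body presses on something with over 40 N, if the wrist force passes 120 N, or if a joint passes its speed limit or range.

### The arm

A 6-joint arm with a two-finger parallel gripper is mounted at the origin on the work surface. World frame = base frame: x ahead of the robot, y to its left, z up, the work surface at z = 0. Lengths are in m, angles in rad, forces in N, time in s.
With the tool pointing down it reaches from about 0.35 to 0.875 m from the base axis. Payload 15.5 kg.
Tool frame: the origin (TCP) lies on the centre line of the jaws, within the pads' length; the fingertips stand 25 mm ahead of it and the grasp point (between the pads) lies 6 mm ahead of it (manip.finger_overhang is the distance from the TCP to the fingertips, in m); z points along the fingers, y is the line along which they close (so a half turn about z gives the same grasp; the last joint's range is limited). The gripper opens to 85 mm and grips with 20 to 120 N. Pads are 22 mm wide; open, the fingers measure 114 mm over their backs; the gripper's body (76 mm by 85 mm) begins 54 mm behind the grasp point. The pads swing forward as they close: fully open they stand 13 mm farther back than shut.
Start: joints at [-1.383, 0.494, 1.345, -0, 1.302, -0.096], TCP at [0.175, -0.6, 0.256] pointing down, gripper open.
Joint ranges: [-2.91, 2.91], [-0.82, 2.16], [0.22, 2.67], [-1.22, 4.37], [0.12, 2.79], [-3.08, 3.08]. Speed limits (rad/s): [1.89, 1.89, 2.57, 3.01, 3.01, 3.01].

### API

Orientations are given as a 3x3 rotation matrix whose columns are the frame's x, y, z axes.
In Python, from rig import manip gives the robot as it stands.
- The arm moves only by the shell command python3 -m creep 'ROWS'. ROWS is JSON, a list of rows, each an object of numbers: "rx", "ry", "rz": the turn, a rotation vector about the tool's x, y, z in rad; "dx", "dy", "dz": the shift along the tool's x, y, z in m; "jaw": the opening, from -1 (shut) to 1 (fully open). In form: [{"rx": .., "ry": .., "rz": .., "dx": .., "dy": .., "dz": .., "jaw": ..}, ...]. A call has 1 to 12 rows; each row shifts and turns the commanded pose from where the row before left it, along the tool's axes as they then stand; what a row does not reach is not made up. A row lasts 1/8 s, in which the tool goes at most 62.5 mm and 10.7 degrees, less where a joint would pass 70% of its speed; a pose out of reach is approached as far as the arm can. A call with a gripper value outside its range is refused whole. The fingers move at their own pace and stop on an object; the grip force is fixed at half the most. Time passes only in rows, so rows that do not move let the fingers close. It gives the time, the measured TCP pose, the force, the opening and the grip force at its end, in the units of the state.
- manip.state(): the state, without advancing time (a new reading comes with each control period).
- manip.get_image(name): name is "side" or "top" or "wrist"; returns (picture, depth): 480x640x3 uint8, blue, green, red; 480x640 float32, m along the optical axis (not along the pixel's ray), 0 where there is no reading.
- manip.camera_model(name): a dict with "K" (3x3 intrinsics, pixels), "rvec" (rotation vector, rad) and "tvec" (3), from world to camera coordinates, as OpenCV has them. Camera axes: x right, y down, z forward; pixel columns grow to the right and rows downward; lengths in m; the calibration is good to about 2 mm. A picture is of the moment at which its call begins: read the wrist's pose just before it. camera_model takes no time and is no camera call; for the wrist camera it gives the pose at the moment of the call.
- manip.hand_in(): hands the job in; it is judged then, once.
The state is a dict: "t": time; "joint_pos": joint angles; "joint_vel": joint speeds; "effort": joint torques, N m; "eef_pos": TCP position; "tool_rot": TCP orientation; "ft_force": force on the tool from outside, world axes, zero at the start; "wrist_torque": the same for the moment, N m; "opening": opening from 0.0 (shut) to 1.0 (fully open); "gripper_force": force on a finger pad.
Only numpy, scipy, OpenCV 4.12 (cv2) and the standard library are available. Lean on these libraries where they do the work, as an engineer would, in place of code of your own. Each camera call takes 0.05 s, during which the arm holds its last target. There are 200 camera calls.

## Working session

There is one attempt and no reset: what is moved stays moved. The work goes in short steps, Python scripts to look and compute and a shell command to move; the robot and the scene stay as the last step left them, time stands still between calls to the robot, and variables do not carry over. Pictures are saved under pics/ and viewed, at most 10 in all, crops included, and the job is handed in when it is done.

```bash
mkdir -p pics; ls
cat > h.py <<'E'
import numpy as np, cv2
from rig import manip
def cam(n):
    m=manip.camera_model(n);R=cv2.Rodrigues(np.array(m["rvec"],float))[0];return np.array(m["K"]),R,np.array(m["tvec"],float).ravel()
def cloud(n,d,c=None):
    K,R,t=c or cam(n);v,u=np.mgrid[:480,:640]
    p=np.stack([(u-K[0,2])/K[0,0]*d,(v-K[1,2])/K[1,1]*d,d],-1)
    return (p-t)@R
def ray(n,u,v,z,c=None):
    K,R,t=c or cam(n);r=R.T@np.linalg.inv(K)@[u,v,1];o=-R.T@t
    return o+r*(z-o[2])/r[2]
E
python3 - <<'E'
from h import *
for n in("top","side"):
    im,d=manip.get_image(n);cv2.imwrite(f"pics/{n}.png",im);np.save(n+".npy",d)
s=manip.state();print(s["t"],s["eef_pos"],s["tool_rot"],s["ft_force"])
E
```

```text
pics
0.1 [ 0.1749607  -0.59971774  0.25574263] [[ 9.60004896e-01  2.79983150e-01 -1.86774113e-04]
 [ 2.79983186e-01 -9.60004304e-01  1.07295014e-03]
 [ 1.21104007e-04 -1.08233100e-03 -9.99999407e-01]] [ 0.68147331  0.72016132 -0.26495207]
```

View pics/top.png

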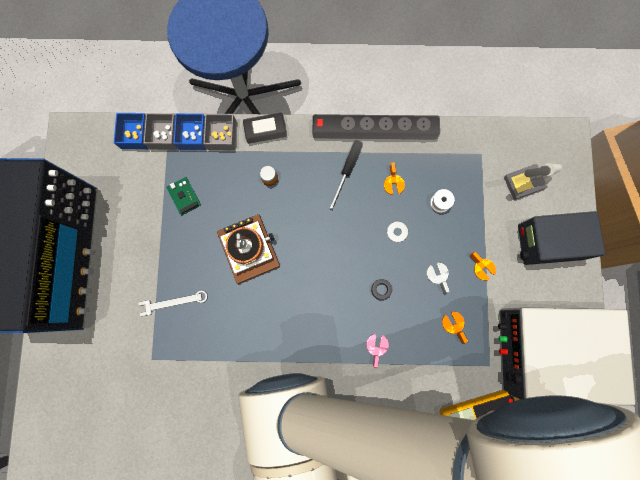

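View pics/side.png

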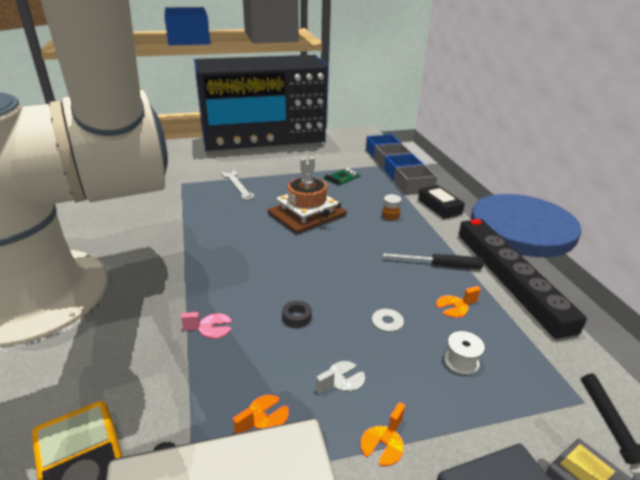

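Candidates, by top-view pixel: the grey C-washer with fin (438,275), three orange ones (395,180), (484,266) and (455,325), a pink one (377,347), and the flat washer (398,231), which is closed. I choose the grey one at (438,275). The jig is at (247,247).

Run:
```python
from h import *
im=cv2.imread("pics/top.png");d=np.load("top.npy");P=cloud("top",d)
a=cv2.resize(im[245:305,410:470],(400,400),interpolation=2);b=cv2.resize(im[205:295,200:290],(400,400),interpolation=2)
cv2.imwrite("pics/c1.png",np.hstack([a,b]))
hsv=cv2.cvtColor(im,cv2.COLOR_BGR2HSV)
m=np.zeros((480,640),np.uint8);m[255:300,420:455]=((hsv[...,2]>120)&(hsv[...,1]<60))[255:300,420:455]
v,u=np.nonzero(m)
q=np.array([ray("top",x,y,.005) for x,y in zip(u,v)])
print(len(u),u.min(),u.max(),v.min(),v.max(),q.mean(0),P[v,u].mean(0))
(cx,cy),r=cv2.minEnclosingCircle(np.stack([u,v],1)[v<287].astype(np.int32));print("circ",cx,cy,r,ray("top",cx,cy,.005))
dd=P[v,u];print("fin pts",dd[dd[:,2]>.02].mean(0),(dd[:,2]>.02).sum())
J=P[205:295,200:290].reshape(-1,3)
for lo,hi in((.06,.095),(.095,.11),(.11,.16)):
    k=(J[:,2]>lo)&(J[:,2]<hi);print(lo,hi,k.sum(),np.median(J[k],0) if k.any() else 0,J[k].min(0),J[k].max(0))
```

```text
1541 420 454 255 299 [ 0.50279756 -0.32154441  0.005     ] [ 0.5029877  -0.32191306  0.00349427]
circ 437.0 270.5 23.00553321838379 [ 0.51890387 -0.32222883  0.005     ]
fin pts [ 0.4732138  -0.32505671  0.0762354 ] 51
0.06 0.095 889 [0.56519758 0.16724771 0.08055324] [0.52136172 0.12592025 0.0601078 ] [0.61332537 0.21645968 0.09451422]
0.095 0.11 18 [0.5661107  0.16500457 0.10340897] [0.55753952 0.16250036 0.09511304] [0.57668907 0.17107342 0.10998244]
0.11 0.16 86 [0.56882445 0.16894615 0.14067681] [0.55226489 0.16374977 0.11058935] [0.58529899 0.17608383 0.14961325]
```

View pics/c1.png

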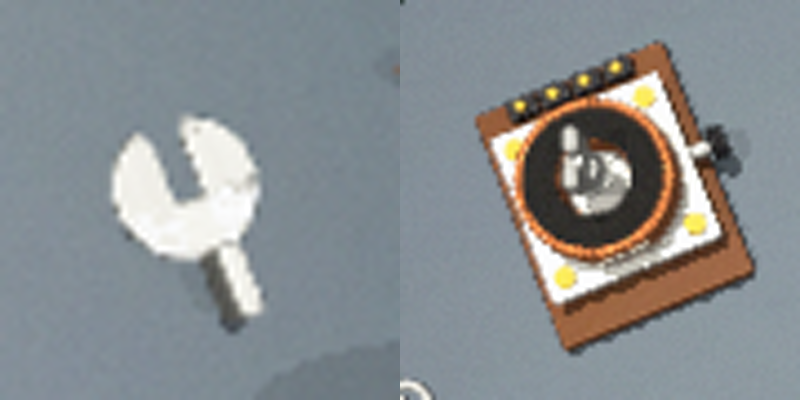

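The crop confirms it: an open grey C with its gap pointing up-left (about 21° from world x towards +y), plate centre near top-view pixel (438,273), and a fin at (446,287). The jig's strip edge is also turned about 22°.

```bash
python3 -m creep '[{"dx":0.037,"dy":-0.019},{"dx":0.037,"dy":-0.019},{"dx":0.037,"dy":-0.019},{"dx":0.037,"dy":-0.019},{"dx":0.037,"dy":-0.019},{"dx":0.037,"dy":-0.019},{"dx":0.037,"dy":-0.019},{"dx":0.037,"dy":-0.019},{"dx":0.03,"dy":-0.015},{},{}]'
python3 - <<'E'
from h import *
c=cam("wrist");s=manip.state();im,d=manip.get_image("wrist");cv2.imwrite("pics/w1.png",im)
print(s["eef_pos"])
P=cloud("wrist",d,c);hsv=cv2.cvtColor(im,cv2.COLOR_BGR2HSV)
m=((hsv[...,2]>110)&(hsv[...,1]<50)&(P[...,2]>.002)&(P[...,2]<.05)&(d>0)).astype(np.uint8)
n,l,st,ce=cv2.connectedComponentsWithStats(m)
for i in range(1,n):
    if st[i,4]>300:
        q=P[l==i];f=q[q[:,2]>.025];p=q[q[:,2]<.01]
        print(st[i],ce[i],q.mean(0),len(f),f.mean(0) if len(f) else 0)
        if len(f)>50:
            print("fin rect",cv2.minAreaRect((f[:,:2]*1000).astype(np.float32)),"z",np.median(f[:,2]))
            print("plate",cv2.minEnclosingCircle((p[:,:2]*1000).astype(np.float32)))
E
```

```text
[ 0.1749607  -0.59971774  0.25574263]
[   0  121   77   90 4991] [ 37.96032859 167.95912643] [ 0.14387982 -0.37397904  0.04825715] 4991 [ 0.14387982 -0.37397904  0.04825715]
fin rect ((144.07762145996094, -370.861572265625), (71.49336242675781, 55.481685638427734), 16.697587966918945) z 0.048268860636306504
plate ((0.0, 0.0), 0.0)validation failed for argument at $[0]...
```

View pics/w1.png

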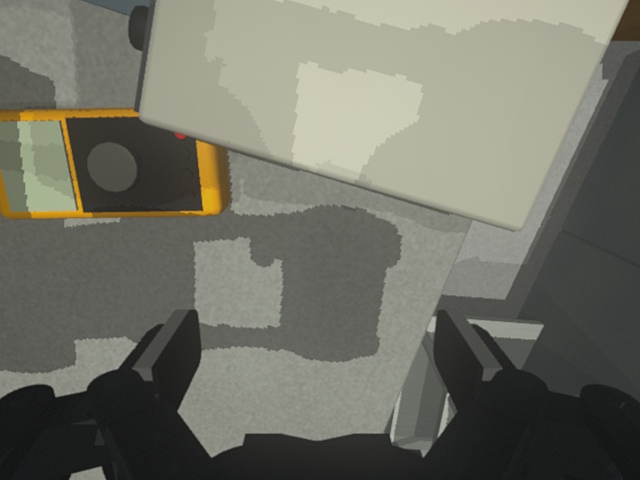

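The move was refused because every row needs all its fields. The wrist view shows the start area: a bench instrument (ahead at 330,100) and the meter. I'll rise first.

```bash
python3 -m creep '[{"rx":0,"ry":0,"rz":0,"dx":0,"dy":0,"dz":-0.05,"jaw":1},{"rx":0,"ry":0,"rz":0,"dx":0,"dy":-0.02,"dz":-0.04,"jaw":1},{"rx":0,"ry":0,"rz":0,"dx":0.037,"dy":-0.019,"dz":0,"jaw":1},{"rx":0,"ry":0,"rz":0,"dx":0.037,"dy":-0.019,"dz":0,"jaw":1},{"rx":0,"ry":0,"rz":0,"dx":0.037,"dy":-0.019,"dz":0,"jaw":1},{"rx":0,"ry":0,"rz":0,"dx":0.037,"dy":-0.019,"dz":0,"jaw":1},{"rx":0,"ry":0,"rz":0,"dx":0.037,"dy":-0.019,"dz":0,"jaw":1},{"rx":0,"ry":0,"rz":0,"dx":0.037,"dy":-0.019,"dz":0,"jaw":1},{"rx":0,"ry":0,"rz":0,"dx":0.037,"dy":-0.019,"dz":0.03,"jaw":1},{"rx":0,"ry":0,"rz":0,"dx":0.037,"dy":-0.019,"dz":0.05,"jaw":1},{"rx":0,"ry":0,"rz":0.05,"dx":0,"dy":0,"dz":0.05,"jaw":1},{"rx":0,"ry":0,"rz":0,"dx":0,"dy":0,"dz":0,"jaw":1}]'
cat > look.py <<'E'
import sys
from h import *
c=cam("wrist");s=manip.state();im,d=manip.get_image("wrist");cv2.imwrite(sys.argv[1],im)
print(s["t"],s["eef_pos"],s["tool_rot"][:,:2] if hasattr(s["tool_rot"],"shape") else s["tool_rot"])
P=cloud("wrist",d,c);hsv=cv2.cvtColor(im,cv2.COLOR_BGR2HSV)
m=((hsv[...,2]>110)&(hsv[...,1]<60)&(P[...,2]>.002)&(P[...,2]<.05)&(d>0)).astype(np.uint8)
n,l,st,ce=cv2.connectedComponentsWithStats(m)
for i in range(1,n):
    if st[i,4]>300:
        q=P[l==i];f=q[q[:,2]>.028];p=q[q[:,2]<.01]
        print(st[i],ce[i],q.mean(0),len(f),f.mean(0) if len(f) else 0)
        if len(f)>50:
            print("fin rect",cv2.minAreaRect((f[:,:2]*1000).astype(np.float32)),"z",np.median(f[:,2]))
            print("plate",cv2.minEnclosingCircle((p[:,:2]*1000).astype(np.float32)))
E
python3 look.py pics/w2.png
```

```text
t: 1.65
eef_pos: [0.4087, -0.3514, 0.2156]
tool_rot: [[0.973, 0.233, -0.005], [0.233, -0.973, 0.005], [-0.003, -0.006, -1.0]]
ft_force: [-0.2, 0.2, 1.1]
opening: 0.999
gripper_force: 0.0
1.65 [ 0.40868372 -0.35141271  0.21564426] [[ 0.97257566  0.23254269]
 [ 0.23256352 -0.97256936]
 [-0.00328479 -0.00572093]]
[ 271   22   83  123 4494] [314.99577214  76.66065866] [ 0.50685838 -0.32532505  0.00886427] 543 [ 0.47554331 -0.33680892  0.03257642]
fin rect ((475.3089294433594, -336.8544616699219), (27.986366271972656, 9.981783866882324), 20.16111183166504) z 0.0326144898782269
plate ((501.721435546875, -329.21051025390625), 44.15756607055664)
[ 473  227  167   48 1514] [554.56142668 250.76023778] [ 0.42422464 -0.54092798  0.03190937] 934 [ 0.42421718 -0.53757105  0.0391045 ]
fin rect ((424.43182373046875, -546.9722290039062), (4.496760845184326, 135.51089477539062), 1.8409655094146729) z 0.03908685868801632
plate ((423.0388488769531, -564.11474609375), 72.63106536865234)
[  61  229   61   49 1373] [ 94.69410051 255.56518572] [ 0.32136416 -0.17200628  0.00576378] 0 0
```

View pics/w2.png

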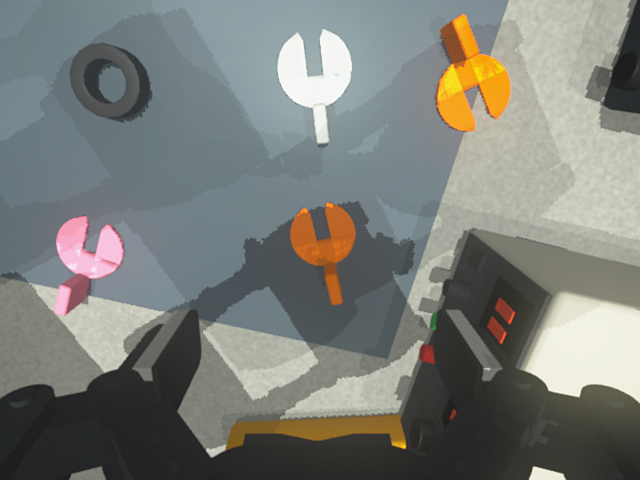

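The wrist view shows the grey washer at (315,75) with its fin at (321,125), well clear of the orange and pink ones. The fin measures 28 x 10 mm at (0.4753, -0.3369), yaw 20.2°. Aligning and descending partway.

```bash
python3 -m creep '[{"rx":0,"ry":0,"rz":-0.117,"dx":0,"dy":0,"dz":0,"jaw":1},{"rx":0,"ry":0,"rz":0,"dx":0.034,"dy":0.0045,"dz":0.03,"jaw":1},{"rx":0,"ry":0,"rz":0,"dx":0.034,"dy":0.0045,"dz":0.03,"jaw":1},{"rx":0,"ry":0,"rz":0,"dx":0,"dy":0,"dz":0.03,"jaw":1},{"rx":0,"ry":0,"rz":0,"dx":0,"dy":0,"dz":0.03,"jaw":1},{"rx":0,"ry":0,"rz":0,"dx":0,"dy":0,"dz":0,"jaw":1},{"rx":0,"ry":0,"rz":0,"dx":0,"dy":0,"dz":0,"jaw":1}]'; python3 -c "
from h import *;print(manip.finger_overhang,manip.state()['eef_pos'],manip.state()['tool_rot'])"
```

```text
t: 2.58
eef_pos: [0.4776, -0.3394, 0.1005]
tool_rot: [[0.939, 0.344, 0.002], [0.344, -0.939, -0.002], [0.001, 0.003, -1.0]]
ft_force: [0.0, 0.2, 0.3]
opening: 1.001
gripper_force: 0.0
0.025 [ 0.47757566 -0.33941238  0.10048921] [[ 0.93913409  0.34354413  0.0021439 ]
 [ 0.3435481  -0.9391332  -0.00187854]
 [ 0.00136805  0.00250073 -0.99999594]]
```

```bash
python3 -m creep '[{"rx":0,"ry":0,"rz":0,"dx":-0.0013,"dy":-0.0031,"dz":0.02,"jaw":1},{"rx":0,"ry":0,"rz":0,"dx":0,"dy":0,"dz":0.02,"jaw":1},{"rx":0,"ry":0,"rz":0,"dx":0,"dy":0,"dz":0.02,"jaw":1},{"rx":0,"ry":0,"rz":0,"dx":0,"dy":0,"dz":0.01,"jaw":1},{"rx":0,"ry":0,"rz":0,"dx":0,"dy":0,"dz":0,"jaw":1},{"rx":0,"ry":0,"rz":0,"dx":0,"dy":0,"dz":0,"jaw":1}]'
```

```text
t: 3.32
eef_pos: [0.475, -0.3362, 0.0293]
tool_rot: [[0.939, 0.344, 0.001], [0.344, -0.939, -0.001], [0.001, 0.001, -1.0]]
ft_force: [-0.6, -0.4, 0.2]
opening: 0.998
gripper_force: 0.0
```

```bash
python3 -m creep '[{"rx":0,"ry":0,"rz":0,"dx":0,"dy":0,"dz":0,"jaw":-1},{"rx":0,"ry":0,"rz":0,"dx":0,"dy":0,"dz":0,"jaw":-1},{"rx":0,"ry":0,"rz":0,"dx":0,"dy":0,"dz":0,"jaw":-1},{"rx":0,"ry":0,"rz":0,"dx":0,"dy":0,"dz":0,"jaw":-1},{"rx":0,"ry":0,"rz":0,"dx":0,"dy":0,"dz":0,"jaw":-1},{"rx":0,"ry":0,"rz":0,"dx":0,"dy":0,"dz":0,"jaw":-1},{"rx":0,"ry":0,"rz":0,"dx":0,"dy":0,"dz":0,"jaw":-1},{"rx":0,"ry":0,"rz":0,"dx":0,"dy":0,"dz":0,"jaw":-1}]'
```

```text
t: 4.32
eef_pos: [0.4745, -0.3358, 0.0284]
tool_rot: [[0.939, 0.344, 0.0], [0.344, -0.939, -0.0], [0.0, 0.0, -1.0]]
ft_force: [-1.1, 0.4, 5.1]
opening: 0.104
gripper_force: 58.9
```

Gripped (opening about 9 mm, 59 N). Lifting and carrying to a look-out behind the jig.

```bash
python3 -m creep '[{"rx":0,"ry":0,"rz":0,"dx":0,"dy":0,"dz":-0.01,"jaw":-1},{"rx":0,"ry":0,"rz":0,"dx":0,"dy":0,"dz":-0.035,"jaw":-1},{"rx":0,"ry":0,"rz":0,"dx":0,"dy":0,"dz":-0.045,"jaw":-1},{"rx":0,"ry":0,"rz":0,"dx":0,"dy":0,"dz":-0.045,"jaw":-1},{"rx":0,"ry":0,"rz":0,"dx":0,"dy":-0.02,"dz":-0.045,"jaw":-1},{"rx":0,"ry":0,"rz":0,"dx":0.014,"dy":-0.04,"dz":0,"jaw":-1},{"rx":0,"ry":0,"rz":0,"dx":0.014,"dy":-0.05,"dz":0,"jaw":-1},{"rx":0,"ry":0,"rz":0,"dx":0.014,"dy":-0.05,"dz":0,"jaw":-1},{"rx":0,"ry":0,"rz":0,"dx":0.014,"dy":-0.05,"dz":0,"jaw":-1},{"rx":0,"ry":0,"rz":0,"dx":0.014,"dy":-0.05,"dz":0,"jaw":-1},{"rx":0,"ry":0,"rz":0,"dx":0.014,"dy":-0.05,"dz":0,"jaw":-1},{"rx":0,"ry":0,"rz":0,"dx":0.014,"dy":-0.04,"dz":0,"jaw":-1}]'; python3 -m creep '[{"rx":0,"ry":0,"rz":0,"dx":0.01,"dy":-0.04,"dz":0,"jaw":-1},{"rx":0,"ry":0,"rz":0,"dx":0,"dy":-0.03,"dz":0,"jaw":-1},{"rx":0,"ry":0,"rz":0,"dx":0,"dy":-0.02,"dz":0,"jaw":-1},{"rx":0,"ry":0,"rz":0,"dx":0,"dy":0,"dz":0,"jaw":-1},{"rx":0,"ry":0,"rz":0,"dx":0,"dy":0,"dz":0,"jaw":-1},{"rx":0,"ry":0,"rz":0,"dx":0,"dy":0,"dz":0,"jaw":-1}]'
python3 - <<'E'
from h import *
c=cam("wrist");s=manip.state();im,d=manip.get_image("wrist");cv2.imwrite("pics/w3.png",im);np.savez("w3.npz",d=d,K=c[0],R=c[1],t=c[2],e=s["eef_pos"],r=s["tool_rot"])
P=cloud("wrist",d,c)
k=(P[...,2]>.06)&(P[...,2]<.1)&(d>0)&(np.abs(P[...,0]-.566)<.06)&(np.abs(P[...,1]-.167)<.06)
h,b=np.histogram(P[k][:,2],40);print(np.c_[b[:-1],h][h>200])
k=(P[...,2]>.12)&(P[...,2]<.16)&(d>0)&(np.abs(P[...,0]-.566)<.04)&(np.abs(P[...,1]-.167)<.04)
print(k.sum(),P[k].mean(0),P[k].max(0),cv2.minAreaRect((P[k][:,:2]*1000).astype(np.float32)))
E
```

```text
t: 5.82
eef_pos: [0.4456, 0.0284, 0.2087]
tool_rot: [[0.939, 0.344, 0.0], [0.344, -0.939, 0.0], [0.0, -0.0, -1.0]]
ft_force: [1.4, -0.6, -1.6]
opening: 0.106
gripper_force: 58.7
t: 6.58
eef_pos: [0.425, 0.114, 0.2083]
tool_rot: [[0.939, 0.343, 0.0], [0.343, -0.939, -0.0], [0.0, 0.0, -1.0]]
ft_force: [0.3, -0.8, -1.6]
opening: 0.103
gripper_force: 58.7
[[7.96237973e-02 2.80000000e+02]
 [8.02747088e-02 4.53000000e+02]
 [8.09256202e-02 5.79000000e+02]
 [8.15765317e-02 9.01000000e+02]
 [8.22274432e-02 1.25800000e+03]
 [8.28783546e-02 1.04900000e+03]
 [8.35292661e-02 4.91000000e+02]]<stdin>:7: RuntimeWarning: Mean of empty slice.
  ret = um.true_divide(
Traceback (most recent call last):
ValueError: zero-size array to reduction operation maximum which has no identity
```

View pics/w3.png

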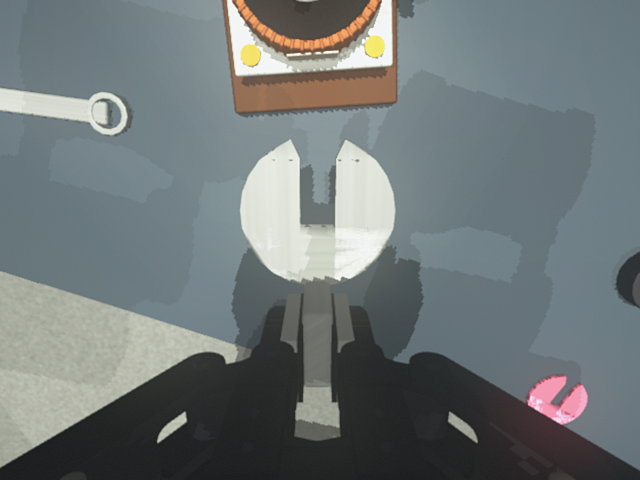

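The wrist view shows the washer held square (plate centre at (318,210), gap up). The jig is cut off at the top, with the pad at about z 0.082. Going higher and a little ahead for the stud and nut.

```bash
python3 -m creep '[{"rx":0,"ry":0,"rz":0,"dx":0.01,"dy":0,"dz":-0.04,"jaw":-1},{"rx":0,"ry":0,"rz":0,"dx":0.02,"dy":0,"dz":-0.04,"jaw":-1},{"rx":0,"ry":0,"rz":0,"dx":0.02,"dy":0,"dz":-0.02,"jaw":-1},{"rx":0,"ry":0,"rz":0,"dx":0,"dy":0,"dz":0,"jaw":-1},{"rx":0,"ry":0,"rz":0,"dx":0,"dy":0,"dz":0,"jaw":-1},{"rx":0,"ry":0,"rz":0,"dx":0,"dy":0,"dz":0,"jaw":-1}]'
cat > jig.py <<'E'
import sys
from h import *
c=cam("wrist");s=manip.state();im,d=manip.get_image("wrist");cv2.imwrite(sys.argv[1],im)
e=np.array(s["eef_pos"]);r=np.array(s["tool_rot"]);print(s["t"],e,r[:,0],r[:,2])
P=cloud("wrist",d,c);np.savez("last.npz",P=P)
near=(d>0)&(np.hypot(P[...,0]-.566,P[...,1]-.167)<.07)
k=near&(P[...,2]>.1)&(P[...,2]<.17)
for lo,hi in((.1,.13),(.13,.17)):
    q=P[k&(P[...,2]>lo)&(P[...,2]<hi)]
    if len(q)>20: print("nut",lo,len(q),q.mean(0),np.percentile(q[:,2],95),cv2.minAreaRect((q[:,:2]*1000).astype(np.float32)))
hsv=cv2.cvtColor(im,cv2.COLOR_BGR2HSV)
m=near&(hsv[...,2]<90)&(hsv[...,1]<90)&(P[...,2]>.076)&(P[...,2]<.09)
q=P[m];print("pad",len(q),np.median(q,0),q[:,2].std())
# washer in tool frame
T=(P-e)@r
w=(d>0)&(T[...,2]>.015)&(T[...,2]<.035)&(T[...,0]>.016)&(T[...,0]<.08)&(abs(T[...,1])<.04)
q=T[w];print("plate",len(q),np.median(q[:,2]),cv2.minEnclosingCircle((q[:,:2]*1000).astype(np.float32)),q.min(0),q.max(0))
E
python3 jig.py pics/w4.png
```

```text
t: 7.38
eef_pos: [0.4707, 0.1314, 0.3073]
tool_rot: [[0.939, 0.343, -0.002], [0.343, -0.939, -0.0], [-0.002, -0.0, -1.0]]
ft_force: [0.7, 0.3, -1.5]
opening: 0.107
gripper_force: 58.5
7.375 [0.47072589 0.13139162 0.30733456] [ 0.9391904   0.34339137 -0.0019397 ] [-1.94685133e-03 -3.23930389e-04 -9.99998052e-01]
nut 0.1 217 [0.56721351 0.1695595  0.11427421] 0.12814870945600756 ((565.1781005859375, 170.29981994628906), (23.772098541259766, 19.230819702148438), 32.516963958740234)
nut 0.13 760 [0.56796969 0.17218304 0.14516927] 0.1496049859613492 ((567.9843139648438, 172.32606506347656), (34.166290283203125, 9.39613151550293), 2.751960039138794)
pad 5582 [0.56944107 0.17222652 0.08283695] 0.0007818334666351483
plate 14534 0.02251991867315365 ((40.17859649658203, -0.06584396958351135), 28.129657745361328) [ 0.01600478 -0.02793066  0.0201361 ] [0.06664589 0.02799977 0.02864979]
```

View pics/w4.png

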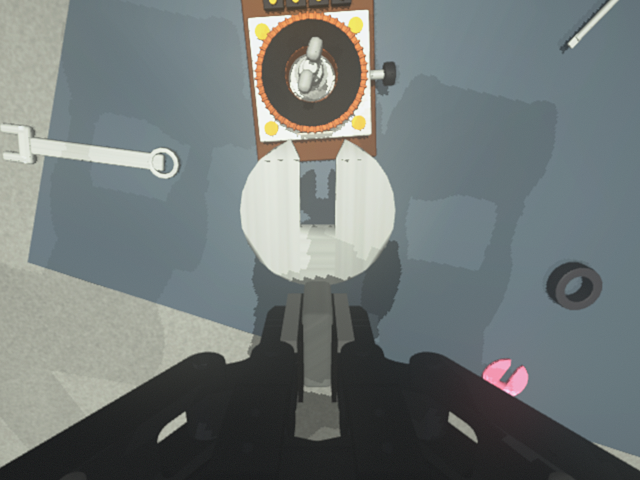

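The view now shows the jig with the wing nut at (312,68). The wing measures 34 x 9 mm, centred at (0.568, 0.172), yaw 2.8° and top at 0.1496, so it is turned about 0.33 rad with the pad at about 0.083. The washer centre is 40 mm ahead of the TCP. Going to the pre-insert position.

```bash
python3 -m creep '[{"rx":0,"ry":0,"rz":0,"dx":0.015,"dy":-0.005,"dz":0.03,"jaw":-1},{"rx":0,"ry":0,"rz":0,"dx":0,"dy":0,"dz":0.04,"jaw":-1},{"rx":0,"ry":0,"rz":0,"dx":0,"dy":0,"dz":0.04,"jaw":-1},{"rx":0,"ry":0,"rz":0,"dx":0,"dy":0,"dz":0.04,"jaw":-1},{"rx":0,"ry":0,"rz":0,"dx":0,"dy":0,"dz":0.025,"jaw":-1},{"rx":0,"ry":0,"rz":0,"dx":0,"dy":0,"dz":0,"jaw":-1},{"rx":0,"ry":0,"rz":0,"dx":0,"dy":0,"dz":0,"jaw":-1},{"rx":0,"ry":0,"rz":0,"dx":0,"dy":0,"dz":0,"jaw":-1}]'
python3 jig.py pics/w5.png
```

```text
t: 8.43
eef_pos: [0.4846, 0.1417, 0.1343]
tool_rot: [[0.939, 0.344, 0.002], [0.344, -0.939, 0.0], [0.002, 0.0, -1.0]]
ft_force: [0.6, 0.3, -1.5]
opening: 0.106
gripper_force: 58.6
8.425 [0.48460641 0.14171501 0.13433246] [0.93909376 0.34365593 0.00187371] [ 1.87642898e-03  3.24629927e-04 -9.99998187e-01]
nut 0.1 15265 [0.52387015 0.15598237 0.11193919] 0.11307307609479854 ((534.9054565429688, 154.93963623046875), (55.66482925415039, 78.81391906738281), 86.55976104736328)
nut 0.13 4316 [0.56665442 0.17203686 0.14531382] 0.14954355720480092 ((566.205078125, 172.23251342773438), (30.618648529052734, 9.892175674438477), 4.706958770751953)
pad 16711 [0.56869143 0.1663683  0.08288645] 0.0006831615176533346
plate 14532 0.022508965066856616 ((46.6430549621582, -0.11149737983942032), 33.48204803466797) [ 0.01600303 -0.02793457  0.02019615] [0.0799912  0.02784466 0.03346706]
```

View pics/w5.png

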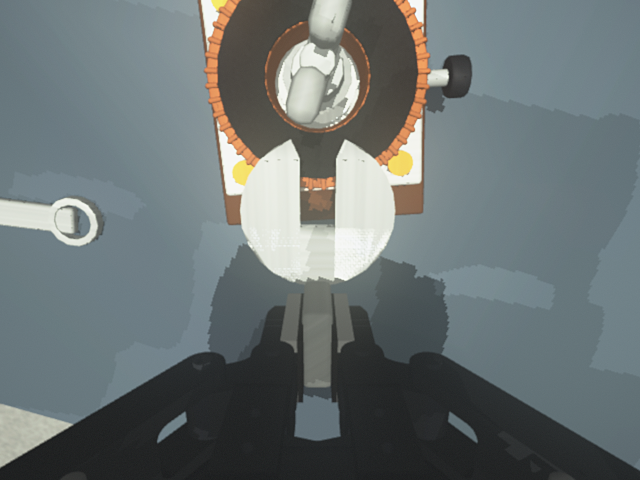

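The slot (columns 300–335, centre 317.7) lines up with the pad's bore (265–370, centre 317.5), so the lateral fit is good. Now down, feeling for the pad.

```bash
python3 -m creep '[{"rx":0,"ry":0,"rz":0,"dx":0,"dy":0,"dz":0.01,"jaw":-1},{"rx":0,"ry":0,"rz":0,"dx":0,"dy":0,"dz":0.006,"jaw":-1},{"rx":0,"ry":0,"rz":0,"dx":0,"dy":0,"dz":0.003,"jaw":-1},{"rx":0,"ry":0,"rz":0,"dx":0,"dy":0,"dz":0,"jaw":-1},{"rx":0,"ry":0,"rz":0,"dx":0,"dy":0,"dz":0,"jaw":-1},{"rx":0,"ry":0,"rz":0,"dx":0,"dy":0,"dz":0,"jaw":-1}]'
python3 -m creep '[{"rx":0,"ry":0,"rz":0,"dx":0,"dy":0,"dz":0.001,"jaw":-1},{"rx":0,"ry":0,"rz":0,"dx":0,"dy":0,"dz":0,"jaw":-1},{"rx":0,"ry":0,"rz":0,"dx":0,"dy":0,"dz":0,"jaw":-1}]'
```

```text
t: 9.22
eef_pos: [0.4841, 0.1416, 0.1144]
tool_rot: [[0.939, 0.344, 0.0], [0.344, -0.939, 0.0], [0.0, 0.0, -1.0]]
ft_force: [-0.1, 0.4, -2.2]
opening: 0.102
gripper_force: 58.6
t: 9.6
eef_pos: [0.484, 0.1416, 0.1132]
tool_rot: [[0.939, 0.344, -0.0], [0.344, -0.939, 0.0], [-0.0, -0.0, -1.0]]
ft_force: [0.1, -0.3, -0.7]
opening: 0.106
gripper_force: 58.6
```

```bash
python3 -m creep '[{"rx":0,"ry":0,"rz":0,"dx":0,"dy":0,"dz":0.001,"jaw":-1},{"rx":0,"ry":0,"rz":0,"dx":0,"dy":0,"dz":0,"jaw":-1},{"rx":0,"ry":0,"rz":0,"dx":0,"dy":0,"dz":0,"jaw":-1}]'
```

```text
t: 9.98
eef_pos: [0.4841, 0.1416, 0.1122]
tool_rot: [[0.939, 0.344, 0.0], [0.344, -0.939, -0.0], [0.0, 0.0, -1.0]]
ft_force: [0.2, -0.2, -1.5]
opening: 0.103
gripper_force: 58.6
```

```bash
python3 -m creep '[{"rx":0,"ry":0,"rz":0,"dx":0,"dy":0,"dz":0.0005,"jaw":-1},{"rx":0,"ry":0,"rz":0,"dx":0,"dy":0,"dz":0,"jaw":-1},{"rx":0,"ry":0,"rz":0,"dx":0,"dy":0,"dz":0,"jaw":-1}]'
```

```text
t: 10.35
eef_pos: [0.484, 0.1416, 0.1117]
tool_rot: [[0.939, 0.344, 0.0], [0.344, -0.939, 0.0], [0.0, 0.0, -1.0]]
ft_force: [0.8, 0.1, -1.5]
opening: 0.108
gripper_force: 58.6
```

```bash
python3 -m creep '[{"rx":0,"ry":0,"rz":0,"dx":0,"dy":0,"dz":0.0005,"jaw":-1},{"rx":0,"ry":0,"rz":0,"dx":0,"dy":0,"dz":0,"jaw":-1},{"rx":0,"ry":0,"rz":0,"dx":0,"dy":0,"dz":0,"jaw":-1}]'
```

```text
t: 10.72
eef_pos: [0.484, 0.1416, 0.1112]
tool_rot: [[0.939, 0.344, -0.0], [0.344, -0.939, 0.0], [-0.0, -0.0, -1.0]]
ft_force: [-0.3, -0.2, -2.0]
opening: 0.103
gripper_force: 58.6
```

```bash
python3 -m creep '[{"rx":0,"ry":0,"rz":0,"dx":0,"dy":0,"dz":0.0005,"jaw":-1},{"rx":0,"ry":0,"rz":0,"dx":0,"dy":0,"dz":0,"jaw":-1},{"rx":0,"ry":0,"rz":0,"dx":0,"dy":0,"dz":0,"jaw":-1}]'
```

```text
t: 11.1
eef_pos: [0.484, 0.1416, 0.1107]
tool_rot: [[0.939, 0.344, 0.0], [0.344, -0.939, 0.0], [0.0, -0.0, -1.0]]
ft_force: [-0.3, 0.1, 0.0]
opening: 0.107
gripper_force: 58.6
```

```bash
python3 -m creep '[{"rx":0,"ry":0,"rz":0,"dx":0,"dy":0,"dz":0.0004,"jaw":-1},{"rx":0,"ry":0,"rz":0,"dx":0,"dy":0,"dz":0,"jaw":-1},{"rx":0,"ry":0,"rz":0,"dx":0,"dy":0,"dz":0,"jaw":-1}]'
```

```text
t: 11.48
eef_pos: [0.484, 0.1416, 0.1104]
tool_rot: [[0.939, 0.344, 0.0], [0.344, -0.939, 0.0], [0.0, 0.0, -1.0]]
ft_force: [0.1, -0.0, 0.3]
opening: 0.107
gripper_force: 58.7
```

```bash
python3 -m creep '[{"rx":0,"ry":0,"rz":0,"dx":0,"dy":0,"dz":0.0003,"jaw":-1},{"rx":0,"ry":0,"rz":0,"dx":0,"dy":0,"dz":0,"jaw":-1},{"rx":0,"ry":0,"rz":0,"dx":0,"dy":0,"dz":0,"jaw":-1}]'
```

```text
t: 11.85
eef_pos: [0.484, 0.1416, 0.1101]
tool_rot: [[0.939, 0.344, 0.0], [0.344, -0.939, 0.0], [0.0, -0.0, -1.0]]
ft_force: [-3.3, -0.3, 5.5]
opening: 0.107
gripper_force: 59.4
```

```bash
python3 -m creep '[{"rx":0,"ry":0,"rz":0,"dx":0,"dy":0,"dz":0.0003,"jaw":-1},{"rx":0,"ry":0,"rz":0,"dx":0,"dy":0,"dz":0,"jaw":-1},{"rx":0,"ry":0,"rz":0,"dx":0,"dy":0,"dz":0,"jaw":-1}]'
```

```text
t: 12.22
eef_pos: [0.4839, 0.1416, 0.11]
tool_rot: [[0.939, 0.344, 0.0], [0.344, -0.939, -0.0], [0.0, 0.0, -1.0]]
ft_force: [-4.2, -1.1, 9.6]
opening: 0.106
gripper_force: 60.3
```

Contact felt at TCP z of about 0.1102, i.e. the pad at about 0.082. I'll ease off 0.5 mm and slide in stages.

```bash
python3 -m creep '[{"rx":0,"ry":0,"rz":0,"dx":0,"dy":0,"dz":-0.0006,"jaw":-1},{"rx":0,"ry":0,"rz":0,"dx":0.004,"dy":0,"dz":0,"jaw":-1},{"rx":0,"ry":0,"rz":0,"dx":0.004,"dy":0,"dz":0,"jaw":-1},{"rx":0,"ry":0,"rz":0,"dx":0.004,"dy":0,"dz":0,"jaw":-1},{"rx":0,"ry":0,"rz":0,"dx":0.004,"dy":0,"dz":0,"jaw":-1},{"rx":0,"ry":0,"rz":0,"dx":0,"dy":0,"dz":0,"jaw":-1},{"rx":0,"ry":0,"rz":0,"dx":0,"dy":0,"dz":0,"jaw":-1}]'
```

```text
t: 13.1
eef_pos: [0.4994, 0.1472, 0.1103]
tool_rot: [[0.939, 0.344, 0.001], [0.344, -0.939, 0.0], [0.001, 0.0, -1.0]]
ft_force: [1.5, 0.3, -0.6]
opening: 0.101
gripper_force: 58.9
```

```bash
python3 -m creep '[{"rx":0,"ry":0,"rz":0,"dx":0.003,"dy":0,"dz":0,"jaw":-1},{"rx":0,"ry":0,"rz":0,"dx":0.003,"dy":0,"dz":0,"jaw":-1},{"rx":0,"ry":0,"rz":0,"dx":0.003,"dy":0,"dz":0,"jaw":-1},{"rx":0,"ry":0,"rz":0,"dx":0,"dy":0,"dz":0,"jaw":-1},{"rx":0,"ry":0,"rz":0,"dx":0,"dy":0,"dz":0,"jaw":-1}]'
```

```text
t: 13.72
eef_pos: [0.5079, 0.1503, 0.1103]
tool_rot: [[0.939, 0.344, 0.001], [0.344, -0.939, 0.0], [0.001, 0.0, -1.0]]
ft_force: [1.1, 0.2, -0.5]
opening: 0.103
gripper_force: 59.0
```

```bash
python3 -m creep '[{"rx":0,"ry":0,"rz":0,"dx":0.002,"dy":0,"dz":0,"jaw":-1},{"rx":0,"ry":0,"rz":0,"dx":0.002,"dy":0,"dz":0,"jaw":-1},{"rx":0,"ry":0,"rz":0,"dx":0.002,"dy":0,"dz":0,"jaw":-1},{"rx":0,"ry":0,"rz":0,"dx":0.002,"dy":0,"dz":0,"jaw":-1},{"rx":0,"ry":0,"rz":0,"dx":0,"dy":0,"dz":0,"jaw":-1},{"rx":0,"ry":0,"rz":0,"dx":0,"dy":0,"dz":0,"jaw":-1}]'
```

```text
t: 14.48
eef_pos: [0.5148, 0.1529, 0.1103]
tool_rot: [[0.939, 0.344, -0.0], [0.344, -0.939, -0.0], [-0.0, -0.0, -1.0]]
ft_force: [-4.2, -0.4, 5.9]
opening: 0.108
gripper_force: 59.5
```

```bash
python3 -m creep '[{"rx":0,"ry":0,"rz":0,"dx":0.002,"dy":0,"dz":0,"jaw":-1},{"rx":0,"ry":0,"rz":0,"dx":0.002,"dy":0,"dz":0,"jaw":-1},{"rx":0,"ry":0,"rz":0,"dx":0.002,"dy":0,"dz":0,"jaw":-1},{"rx":0,"ry":0,"rz":0,"dx":0.002,"dy":0,"dz":0,"jaw":-1},{"rx":0,"ry":0,"rz":0,"dx":0,"dy":0,"dz":0,"jaw":-1},{"rx":0,"ry":0,"rz":0,"dx":0,"dy":0,"dz":0,"jaw":-1}]'
```

```text
t: 15.22
eef_pos: [0.5224, 0.1556, 0.1104]
tool_rot: [[0.939, 0.344, -0.0], [0.344, -0.939, -0.0], [-0.0, -0.0, -1.0]]
ft_force: [-2.9, -0.9, 5.3]
opening: 0.107
gripper_force: 59.6
```

```bash
python3 -m creep '[{"rx":0,"ry":0,"rz":0,"dx":0.002,"dy":0,"dz":-0.0002,"jaw":-1},{"rx":0,"ry":0,"rz":0,"dx":0.002,"dy":0,"dz":0,"jaw":-1},{"rx":0,"ry":0,"rz":0,"dx":0.0015,"dy":0,"dz":0,"jaw":-1},{"rx":0,"ry":0,"rz":0,"dx":0,"dy":0,"dz":0,"jaw":-1},{"rx":0,"ry":0,"rz":0,"dx":0,"dy":0,"dz":0,"jaw":-1}]'
```

```text
t: 15.85
eef_pos: [0.5277, 0.1576, 0.1105]
tool_rot: [[0.939, 0.344, -0.0], [0.344, -0.939, -0.0], [-0.0, -0.0, -1.0]]
ft_force: [-0.1, -0.9, -1.9]
opening: 0.104
gripper_force: 58.7
```

```bash
python3 -m creep '[{"rx":0,"ry":0,"rz":0,"dx":0.001,"dy":0,"dz":0,"jaw":-1},{"rx":0,"ry":0,"rz":0,"dx":0,"dy":0,"dz":0,"jaw":-1},{"rx":0,"ry":0,"rz":0,"dx":0,"dy":0,"dz":0,"jaw":-1}]'
```

```text
t: 16.23
eef_pos: [0.5286, 0.1579, 0.1105]
tool_rot: [[0.939, 0.344, 0.0], [0.344, -0.939, 0.0], [0.0, -0.0, -1.0]]
ft_force: [0.3, 0.2, -1.3]
opening: 0.106
gripper_force: 58.7
```

```bash
python3 -m creep '[{"rx":0,"ry":0,"rz":0,"dx":0.0008,"dy":0,"dz":0,"jaw":-1},{"rx":0,"ry":0,"rz":0,"dx":0,"dy":0,"dz":0,"jaw":-1},{"rx":0,"ry":0,"rz":0,"dx":0,"dy":0,"dz":0,"jaw":-1}]'
```

```text
t: 16.6
eef_pos: [0.5294, 0.1582, 0.1105]
tool_rot: [[0.939, 0.344, 0.0], [0.344, -0.939, 0.0], [0.0, -0.0, -1.0]]
ft_force: [-0.6, 0.7, -1.5]
opening: 0.105
gripper_force: 58.7
```

```bash
python3 -m creep '[{"rx":0,"ry":0,"rz":0,"dx":0.0005,"dy":0,"dz":0,"jaw":-1},{"rx":0,"ry":0,"rz":0,"dx":0,"dy":0,"dz":0,"jaw":-1},{"rx":0,"ry":0,"rz":0,"dx":0,"dy":0,"dz":0,"jaw":-1}]'
```

```text
t: 16.98
eef_pos: [0.5299, 0.1584, 0.1105]
tool_rot: [[0.939, 0.344, -0.0], [0.344, -0.939, -0.0], [-0.0, 0.0, -1.0]]
ft_force: [-0.3, 1.5, -1.1]
opening: 0.105
gripper_force: 58.8
```

```bash
python3 -m creep '[{"rx":0,"ry":0,"rz":0,"dx":0.0004,"dy":0,"dz":0,"jaw":-1},{"rx":0,"ry":0,"rz":0,"dx":0,"dy":0,"dz":0,"jaw":-1},{"rx":0,"ry":0,"rz":0,"dx":0,"dy":0,"dz":0,"jaw":-1}]'
```

```text
t: 17.35
eef_pos: [0.5302, 0.1585, 0.1105]
tool_rot: [[0.939, 0.344, -0.0], [0.344, -0.939, -0.0], [-0.0, -0.0, -1.0]]
ft_force: [-0.7, 0.2, -1.0]
opening: 0.106
gripper_force: 58.8
```

Now at the estimate, without contact yet. Feeling on in 0.4 mm steps.

```bash
python3 -m creep '[{"rx":0,"ry":0,"rz":0,"dx":0.0004,"dy":0,"dz":0,"jaw":-1},{"rx":0,"ry":0,"rz":0,"dx":0,"dy":0,"dz":0,"jaw":-1},{"rx":0,"ry":0,"rz":0,"dx":0,"dy":0,"dz":0,"jaw":-1}]'
```

```text
t: 17.73
eef_pos: [0.5304, 0.1586, 0.1105]
tool_rot: [[0.939, 0.344, -0.0], [0.344, -0.939, -0.0], [-0.001, -0.0, -1.0]]
ft_force: [-2.9, -2.2, -0.5]
opening: 0.102
gripper_force: 58.8
```

```bash
python3 -m creep '[{"rx":0,"ry":0,"rz":0,"dx":0.0003,"dy":0,"dz":0,"jaw":-1},{"rx":0,"ry":0,"rz":0,"dx":0,"dy":0,"dz":0,"jaw":-1},{"rx":0,"ry":0,"rz":0,"dx":0,"dy":0,"dz":0,"jaw":-1}]'
```

```text
t: 18.1
eef_pos: [0.5304, 0.1586, 0.1104]
tool_rot: [[0.939, 0.344, -0.001], [0.344, -0.939, -0.0], [-0.001, -0.0, -1.0]]
ft_force: [-4.7, -2.1, 0.6]
opening: 0.106
gripper_force: 58.9
```

```bash
python3 -m creep '[{"rx":0,"ry":0,"rz":0,"dx":0.0003,"dy":0,"dz":0,"jaw":-1},{"rx":0,"ry":0,"rz":0,"dx":0,"dy":0,"dz":0,"jaw":-1},{"rx":0,"ry":0,"rz":0,"dx":0,"dy":0,"dz":0,"jaw":-1}]'
```

```text
t: 18.48
eef_pos: [0.5305, 0.1586, 0.1104]
tool_rot: [[0.939, 0.344, -0.001], [0.344, -0.939, -0.0], [-0.001, -0.0, -1.0]]
ft_force: [-6.4, -2.3, 2.5]
opening: 0.105
gripper_force: 59.1
```

Stud bottomed in the slot (about 7 N, TCP stalled where predicted). Relax the push, set down, release.

```bash
python3 -m creep '[{"rx":0,"ry":0,"rz":0,"dx":-0.0006,"dy":0,"dz":0,"jaw":-1},{"rx":0,"ry":0,"rz":0,"dx":0,"dy":0,"dz":0.0002,"jaw":-1},{"rx":0,"ry":0,"rz":0,"dx":0,"dy":0,"dz":0,"jaw":-1},{"rx":0,"ry":0,"rz":0,"dx":0,"dy":0,"dz":0,"jaw":-0.4},{"rx":0,"ry":0,"rz":0,"dx":0,"dy":0,"dz":0,"jaw":-0.4},{"rx":0,"ry":0,"rz":0,"dx":0,"dy":0,"dz":0,"jaw":-0.4},{"rx":0,"ry":0,"rz":0,"dx":0,"dy":0,"dz":0,"jaw":-0.4},{"rx":0,"ry":0,"rz":0,"dx":0,"dy":0,"dz":0,"jaw":-0.4},{"rx":0,"ry":0,"rz":0,"dx":0,"dy":0,"dz":0,"jaw":-0.4}]'
```

```text
t: 19.6
eef_pos: [0.5306, 0.1587, 0.1103]
tool_rot: [[0.939, 0.344, 0.0], [0.344, -0.939, 0.0], [0.0, -0.0, -1.0]]
ft_force: [0.1, -0.7, 0.4]
opening: 0.298
gripper_force: 0.0
```

```bash
python3 -m creep '[{"rx":0,"ry":0,"rz":0,"dx":0,"dy":0,"dz":-0.01,"jaw":-0.4},{"rx":0,"ry":0,"rz":0,"dx":0,"dy":0,"dz":-0.03,"jaw":-0.4},{"rx":0,"ry":0,"rz":0,"dx":-0.01,"dy":0,"dz":-0.04,"jaw":0},{"rx":0,"ry":0,"rz":0,"dx":-0.02,"dy":0,"dz":-0.04,"jaw":0},{"rx":0,"ry":0,"rz":0,"dx":-0.03,"dy":0,"dz":-0.02,"jaw":0},{"rx":0,"ry":0,"rz":0,"dx":0,"dy":0,"dz":0,"jaw":0},{"rx":0,"ry":0,"rz":0,"dx":0,"dy":0,"dz":0,"jaw":0},{"rx":0,"ry":0,"rz":0,"dx":0,"dy":0,"dz":0,"jaw":0}]'
cat > nut.py <<'E'
import sys
from h import *
c=cam("wrist");s=manip.state();im,d=manip.get_image("wrist");cv2.imwrite(sys.argv[1],im)
e=np.array(s["eef_pos"]);print(s["t"],e,s["joint_pos"])
P=cloud("wrist",d,c)
near=(d>0)&(np.hypot(P[...,0]-.568,P[...,1]-.1723)<.025)
q=P[near&(P[...,2]>.125)&(P[...,2]<.16)]
if len(q): print("wing",len(q),q.mean(0),np.percentile(q[:,2],95),cv2.minAreaRect((q[:,:2]*1000).astype(np.float32)))
f=(d>0)&(np.hypot(P[...,0]-.53,P[...,1]-.158)<.03)&(P[...,2]>.108)&(P[...,2]<.12)
q=P[f]
if len(q): print("fin",len(q),np.median(q,0),cv2.minAreaRect((q[:,:2]*1000).astype(np.float32)))
E
python3 nut.py pics/w6.png
```

```text
t: 20.6
eef_pos: [0.4746, 0.1382, 0.2498]
tool_rot: [[0.939, 0.344, -0.001], [0.344, -0.939, -0.0], [-0.001, -0.0, -1.0]]
ft_force: [-0.7, 0.2, -0.5]
opening: 0.5
gripper_force: 0.0
20.6 [0.47463914 0.13818033 0.24978119] [1.62415989e-01 3.18800908e-01 1.66820852e+00 3.97863307e-05
 1.15533280e+00 1.38239079e+00]
wing 1209 [0.56810231 0.1722174  0.14481266] 0.14951806458764305 ((568.0066528320312, 172.38841247558594), (34.27032470703125, 9.779671669006348), 4.792860507965088)
fin 725 [0.53105346 0.15910156 0.11465711] ((537.9010009765625, 161.54136657714844), (42.44573974609375, 9.420146942138672), 19.821592330932617)
```

View pics/w6.png

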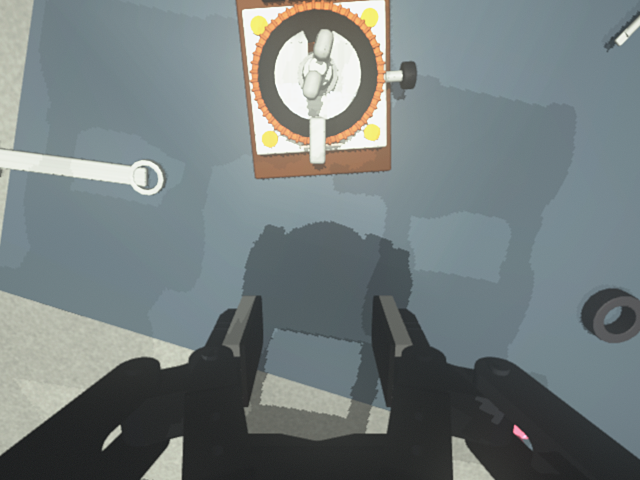

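Released. The washer lies concentric on the pad at (317,72), its fin at (317,142) lined up, with the stud at the slot's bottom and the nut's wing above it. Moving over the wing, aligned with it.

```bash
python3 -m creep '[{"rx":0,"ry":0,"rz":0.14,"dx":0,"dy":0,"dz":0,"jaw":0},{"rx":0,"ry":0,"rz":0.141,"dx":0,"dy":0,"dz":0,"jaw":0},{"rx":0,"ry":0,"rz":0,"dx":0.032,"dy":-0.0095,"dz":0,"jaw":0},{"rx":0,"ry":0,"rz":0,"dx":0.032,"dy":-0.009,"dz":0,"jaw":0},{"rx":0,"ry":0,"rz":0,"dx":0.0316,"dy":-0.009,"dz":0.02,"jaw":0},{"rx":0,"ry":0,"rz":0,"dx":0,"dy":0,"dz":0.03,"jaw":0},{"rx":0,"ry":0,"rz":0,"dx":0,"dy":0,"dz":0,"jaw":0},{"rx":0,"ry":0,"rz":0,"dx":0,"dy":0,"dz":0,"jaw":0}]'
```

```text
t: 21.65
eef_pos: [0.5679, 0.1722, 0.2009]
tool_rot: [[0.998, 0.07, 0.0], [0.07, -0.998, 0.0], [0.0, -0.0, -1.0]]
ft_force: [-1.3, -0.5, 1.1]
opening: 0.501
gripper_force: 0.0
```

```bash
python3 -m creep '[{"rx":0,"ry":0,"rz":0,"dx":0,"dy":0,"dz":0.02,"jaw":0},{"rx":0,"ry":0,"rz":0,"dx":0,"dy":0,"dz":0.02,"jaw":0},{"rx":0,"ry":0,"rz":0,"dx":0,"dy":0,"dz":0.013,"jaw":0},{"rx":0,"ry":0,"rz":0,"dx":0,"dy":0,"dz":0,"jaw":0},{"rx":0,"ry":0,"rz":0,"dx":0,"dy":0,"dz":0,"jaw":-1},{"rx":0,"ry":0,"rz":0,"dx":0,"dy":0,"dz":0,"jaw":-1},{"rx":0,"ry":0,"rz":0,"dx":0,"dy":0,"dz":0,"jaw":-1},{"rx":0,"ry":0,"rz":0,"dx":0,"dy":0,"dz":0,"jaw":-1},{"rx":0,"ry":0,"rz":0,"dx":0,"dy":0,"dz":0,"jaw":-1}]'; python3 -c "
from h import *;s=manip.state();print(s['wrist_torque'],s['joint_pos'][5])"
```

```text
t: 22.78
eef_pos: [0.5681, 0.1724, 0.1483]
tool_rot: [[0.998, 0.07, 0.001], [0.07, -0.998, 0.0], [0.001, -0.0, -1.0]]
ft_force: [-1.3, 0.7, 5.8]
opening: 0.09
gripper_force: 60.5
[ 0.07423056  0.2086434  -0.05352086] 1.69477090496079
```

```bash
python3 -m creep '[{"rx":0,"ry":0,"rz":0.1,"dx":0,"dy":0,"dz":0.0001,"jaw":-1},{"rx":0,"ry":0,"rz":0.1,"dx":0,"dy":0,"dz":0.0001,"jaw":-1},{"rx":0,"ry":0,"rz":0.1,"dx":0,"dy":0,"dz":0.0001,"jaw":-1},{"rx":0,"ry":0,"rz":0.1,"dx":0,"dy":0,"dz":0.0001,"jaw":-1},{"rx":0,"ry":0,"rz":0.1,"dx":0,"dy":0,"dz":0.0001,"jaw":-1},{"rx":0,"ry":0,"rz":0,"dx":0,"dy":0,"dz":0.0001,"jaw":-1},{"rx":0,"ry":0,"rz":0,"dx":0,"dy":0,"dz":0,"jaw":-1}]'; python3 -c "
from h import *;s=manip.state();print(s['wrist_torque'],s['joint_pos'][5])"
```

```text
t: 23.65
eef_pos: [0.5682, 0.1726, 0.1477]
tool_rot: [[0.909, -0.417, 0.002], [-0.417, -0.909, 0.001], [0.001, -0.001, -1.0]]
ft_force: [-0.2, 1.9, 6.7]
opening: 0.092
gripper_force: 60.7
[0.45806521 0.20566314 0.00096995] 2.1944397036976846
```

```bash
python3 -m creep '[{"rx":0,"ry":0,"rz":0.1,"dx":0,"dy":0,"dz":0.0001,"jaw":-1},{"rx":0,"ry":0,"rz":0.1,"dx":0,"dy":0,"dz":0.0001,"jaw":-1},{"rx":0,"ry":0,"rz":0.1,"dx":0,"dy":0,"dz":0.0002,"jaw":-1},{"rx":0,"ry":0,"rz":0,"dx":0,"dy":0,"dz":0,"jaw":-1},{"rx":0,"ry":0,"rz":0,"dx":0,"dy":0,"dz":0,"jaw":-1}]'; python3 -c "
from h import *;s=manip.state();print(s['wrist_torque'],s['joint_pos'][5])"
```

```text
t: 24.28
eef_pos: [0.5682, 0.1727, 0.1473]
tool_rot: [[0.745, -0.667, 0.002], [-0.667, -0.745, 0.001], [0.001, -0.002, -1.0]]
ft_force: [-0.1, 4.9, 6.6]
opening: 0.09
gripper_force: 60.6
[ 0.6088531   0.17449066 -0.00141494] 2.494413368220343
```

```bash
python3 -m creep '[{"rx":0,"ry":0,"rz":0.05,"dx":0,"dy":0,"dz":0.0001,"jaw":-1},{"rx":0,"ry":0,"rz":0.05,"dx":0,"dy":0,"dz":0.0001,"jaw":-1},{"rx":0,"ry":0,"rz":0,"dx":0,"dy":0,"dz":0,"jaw":-1},{"rx":0,"ry":0,"rz":0,"dx":0,"dy":0,"dz":0,"jaw":-1}]'; python3 -c "
from h import *;s=manip.state();print(s['wrist_torque'],s['joint_pos'][5])"
```

```text
t: 24.78
eef_pos: [0.5684, 0.1726, 0.1472]
tool_rot: [[0.675, -0.738, 0.002], [-0.738, -0.675, 0.001], [0.001, -0.002, -1.0]]
ft_force: [-0.4, 3.9, 7.7]
opening: 0.095
gripper_force: 60.7
[0.56489142 0.09792483 0.00275188] 2.5944311632670485
```

```bash
python3 -m creep '[{"rx":0,"ry":0,"rz":0.04,"dx":0,"dy":0,"dz":0.0001,"jaw":-1},{"rx":0,"ry":0,"rz":0,"dx":0,"dy":0,"dz":0,"jaw":-1},{"rx":0,"ry":0,"rz":0,"dx":0,"dy":0,"dz":0,"jaw":-1}]'; python3 -c "
from h import *;s=manip.state();print(s['wrist_torque'],s['joint_pos'][5])"
```

```text
t: 25.15
eef_pos: [0.5683, 0.1727, 0.1471]
tool_rot: [[0.645, -0.764, 0.002], [-0.764, -0.645, 0.001], [0.0, -0.002, -1.0]]
ft_force: [-1.1, 4.5, 7.1]
opening: 0.091
gripper_force: 60.9
[0.63526623 0.22190448 0.00650633] 2.6343756620314953
```

```bash
python3 -m creep '[{"rx":0,"ry":0,"rz":0.03,"dx":0,"dy":0,"dz":0,"jaw":-1},{"rx":0,"ry":0,"rz":0,"dx":0,"dy":0,"dz":0,"jaw":-1},{"rx":0,"ry":0,"rz":0,"dx":0,"dy":0,"dz":0,"jaw":-1}]'; python3 -c "
from h import *;s=manip.state();print(s['wrist_torque'],s['joint_pos'][5])"
```

```text
t: 25.52
eef_pos: [0.5684, 0.1727, 0.1471]
tool_rot: [[0.622, -0.783, 0.002], [-0.783, -0.622, 0.001], [0.0, -0.002, -1.0]]
ft_force: [-0.3, 3.2, 6.9]
opening: 0.096
gripper_force: 60.8
[ 0.62512213  0.08331847 -0.05031604] 2.66442811448021
```

```bash
python3 -m creep '[{"rx":0,"ry":0,"rz":0.03,"dx":0,"dy":0,"dz":0,"jaw":-1},{"rx":0,"ry":0,"rz":0,"dx":0,"dy":0,"dz":0,"jaw":-1}]'; python3 -c "
from h import *;s=manip.state();print(s['wrist_torque'],s['joint_pos'][5])"
```

```text
t: 25.78
eef_pos: [0.5684, 0.1727, 0.1471]
tool_rot: [[0.598, -0.802, 0.002], [-0.802, -0.598, 0.001], [0.0, -0.002, -1.0]]
ft_force: [-0.6, 4.5, 8.1]
opening: 0.095
gripper_force: 60.7
[ 0.70652731  0.14855715 -0.00729429] 2.6948626101872155
```

```bash
python3 -m creep '[{"rx":0,"ry":0,"rz":0.03,"dx":0,"dy":0,"dz":0.0001,"jaw":-1},{"rx":0,"ry":0,"rz":0,"dx":0,"dy":0,"dz":0,"jaw":-1}]'; python3 -c "
from h import *;s=manip.state();print(s['wrist_torque'],s['joint_pos'][5])"
```

```text
t: 26.02
eef_pos: [0.5684, 0.1727, 0.1471]
tool_rot: [[0.573, -0.819, 0.002], [-0.819, -0.573, 0.001], [0.0, -0.002, -1.0]]
ft_force: [-0.6, 4.7, 8.8]
opening: 0.093
gripper_force: 60.9
[0.62316583 0.19548274 0.00878596] 2.724820322250259
```

```bash
python3 -m creep '[{"rx":0,"ry":0,"rz":0.03,"dx":0,"dy":0,"dz":0,"jaw":-1},{"rx":0,"ry":0,"rz":0,"dx":0,"dy":0,"dz":0,"jaw":-1}]'; python3 -c "
from h import *;s=manip.state();print(s['wrist_torque'],s['joint_pos'][5])"
```

```text
t: 26.28
eef_pos: [0.5684, 0.1727, 0.1471]
tool_rot: [[0.549, -0.836, 0.002], [-0.836, -0.549, 0.001], [0.0, -0.002, -1.0]]
ft_force: [-1.0, 3.9, 8.4]
opening: 0.091
gripper_force: 60.9
[0.70033103 0.16817045 0.01101151] 2.7547909306777214
```

```bash
python3 -m creep '[{"rx":0,"ry":0,"rz":0.03,"dx":0,"dy":0,"dz":0,"jaw":-1},{"rx":0,"ry":0,"rz":0,"dx":0,"dy":0,"dz":0,"jaw":-1}]'; python3 -c "
from h import *;s=manip.state();print(s['wrist_torque'],s['joint_pos'][5],s['effort'][5])"
```

```text
t: 26.52
eef_pos: [0.5684, 0.1727, 0.1471]
tool_rot: [[0.523, -0.852, 0.002], [-0.852, -0.523, 0.001], [0.0, -0.002, -1.0]]
ft_force: [-0.3, 4.8, 8.7]
opening: 0.085
gripper_force: 60.8
[0.6444908  0.16449341 0.01546591] 2.7848286034204146 0.45656120404601097
```

```bash
python3 -m creep '[{"rx":0,"ry":0,"rz":0.03,"dx":0,"dy":0,"dz":0,"jaw":-1},{"rx":0,"ry":0,"rz":0,"dx":0,"dy":0,"dz":0,"jaw":-1}]'; python3 -c "
from h import *;s=manip.state();print(s['wrist_torque'],s['joint_pos'][5],s['effort'][5])"
```

```text
t: 26.78
eef_pos: [0.5684, 0.1728, 0.147]
tool_rot: [[0.497, -0.868, 0.002], [-0.868, -0.497, 0.001], [0.0, -0.002, -1.0]]
ft_force: [0.3, 5.6, 7.9]
opening: 0.093
gripper_force: 60.8
[0.77620179 0.18583643 0.03657299] 2.814788390897563 0.47749992460012436
```

```bash
python3 -m creep '[{"rx":0,"ry":0,"rz":0.03,"dx":0,"dy":0,"dz":0,"jaw":-1},{"rx":0,"ry":0,"rz":0,"dx":0,"dy":0,"dz":0,"jaw":-1}]'; python3 -c "
from h import *;s=manip.state();print(s['wrist_torque'],s['joint_pos'][5],s['effort'][5])"
```

```text
t: 27.02
eef_pos: [0.5684, 0.1727, 0.147]
tool_rot: [[0.471, -0.882, 0.002], [-0.882, -0.471, 0.001], [0.0, -0.002, -1.0]]
ft_force: [-0.8, 4.0, 7.2]
opening: 0.09
gripper_force: 60.8
[0.66780844 0.16399909 0.04791409] 2.844823993164567 0.4695971868932247
```

```bash
python3 -m creep '[{"rx":0,"ry":0,"rz":0.03,"dx":0,"dy":0,"dz":0,"jaw":-1},{"rx":0,"ry":0,"rz":0,"dx":0,"dy":0,"dz":0,"jaw":-1}]'; python3 -c "
from h import *;s=manip.state();print(s['wrist_torque'],s['joint_pos'][5],s['effort'][5])"
```

```text
t: 27.28
eef_pos: [0.5684, 0.1727, 0.147]
tool_rot: [[0.445, -0.896, 0.002], [-0.896, -0.445, 0.001], [0.0, -0.002, -1.0]]
ft_force: [-0.6, 3.6, 7.9]
opening: 0.09
gripper_force: 60.8
[0.62085809 0.0655146  0.10202156] 2.8747979120054294 0.5124974995851517
```

```bash
python3 -m creep '[{"rx":0,"ry":0,"rz":0,"dx":0,"dy":0,"dz":0,"jaw":-1}]'|grep ft; python3 -c "
from h import *;s=manip.state();print(s['wrist_torque'],s['joint_pos'][5],s['effort'][5])"; python3 -m creep '[{"rx":0,"ry":0,"rz":0,"dx":0,"dy":0,"dz":0,"jaw":-1}]'|grep ft; python3 -c "
from h import *;s=manip.state();print(s['wrist_torque'],s['joint_pos'][5],s['effort'][5])"
```

```text
ft_force: [-0.1, 4.7, 8.4]
[0.68586652 0.12852902 0.06566216] 2.8743520742587285 0.09461931651458144
ft_force: [0.6, 4.9, 8.4]
[0.68026349 0.09657549 0.08419167] 2.8742881636892266 0.07875822717323899
```

The torque is rising (0.01 to about 0.08 N m), so the nut has begun to bite. One or two more small steps.

```bash
python3 -m creep '[{"rx":0,"ry":0,"rz":0.03,"dx":0,"dy":0,"dz":0,"jaw":-1},{"rx":0,"ry":0,"rz":0,"dx":0,"dy":0,"dz":0,"jaw":-1},{"rx":0,"ry":0,"rz":0,"dx":0,"dy":0,"dz":0,"jaw":-1}]'|grep ft; python3 -c "
from h import *;s=manip.state();print(s['wrist_torque'],s['joint_pos'][5],s['effort'][5])"; python3 -m creep '[{"rx":0,"ry":0,"rz":0,"dx":0,"dy":0,"dz":0,"jaw":-1}]'|grep ft; python3 -c "
from h import *;s=manip.state();print(s['wrist_torque'],s['joint_pos'][5],s['effort'][5])"
```

```text
ft_force: [-0.7, 3.8, 7.2]
[0.79009632 0.12157192 0.00608802] 2.904342914666088 0.10864221258088946
ft_force: [0.2, 6.0, 7.6]
[0.76456227 0.13457533 0.11576945] 2.9043303844567694 0.09254611562937498
```

```bash
python3 -m creep '[{"rx":0,"ry":0,"rz":0.03,"dx":0,"dy":0,"dz":0,"jaw":-1},{"rx":0,"ry":0,"rz":0,"dx":0,"dy":0,"dz":0,"jaw":-1},{"rx":0,"ry":0,"rz":0,"dx":0,"dy":0,"dz":0,"jaw":-1}]'|grep ft; for i in 1 2 3; do python3 -c "
from h import *;s=manip.state();print(s['wrist_torque'],s['joint_pos'][5],s['effort'][5])"; python3 -m creep '[{"rx":0,"ry":0,"rz":0,"dx":0,"dy":0,"dz":0,"jaw":-1}]'|grep ft; done
```

```text
ft_force: [0.2, 4.5, 6.6]
[0.66557055 0.07450476 0.13835901] 2.9343217659523964 0.10784831363707781
ft_force: [0.1, 4.6, 6.8]
[0.69619099 0.0770309  0.07292855] 2.9343468372236177 0.09223513305187225
ft_force: [0.4, 4.5, 7.0]
[0.66816139 0.07024816 0.0860425 ] 2.9343274307899234 0.09271080605685711
ft_force: [-0.4, 4.0, 7.0]
```

```bash
python3 -m creep '[{"rx":0,"ry":0,"rz":0.03,"dx":0,"dy":0,"dz":0,"jaw":-1},{"rx":0,"ry":0,"rz":0,"dx":0,"dy":0,"dz":0,"jaw":-1},{"rx":0,"ry":0,"rz":0,"dx":0,"dy":0,"dz":0,"jaw":-1}]'|grep ft; for i in 1 2 3; do python3 -c "
from h import *;s=manip.state();print(s['wrist_torque'],s['joint_pos'][5],s['effort'][5])"; python3 -m creep '[{"rx":0,"ry":0,"rz":0,"dx":0,"dy":0,"dz":0,"jaw":-1}]'|grep ft; done
```

```text
ft_force: [0.3, 4.2, 6.9]
[0.68729459 0.05244892 0.15870444] 2.9643179800570367 0.1734070759266615
ft_force: [0.8, 3.9, 7.5]
[0.78572619 0.07830296 0.10469826] 2.964238422122747 0.15703808516263962
ft_force: [0.1, 4.2, 6.1]
[0.67917688 0.04023539 0.2303261 ] 2.9642575466042445 0.15701951924711466
ft_force: [0.9, 4.2, 7.4]
```

About 0.16 N m, which is finger-tight. Release, rise and check.

```bash
python3 -m creep '[{"rx":0,"ry":0,"rz":0,"dx":0,"dy":0,"dz":0,"jaw":0},{"rx":0,"ry":0,"rz":0,"dx":0,"dy":0,"dz":0,"jaw":0},{"rx":0,"ry":0,"rz":0,"dx":0,"dy":0,"dz":0,"jaw":0},{"rx":0,"ry":0,"rz":0,"dx":0,"dy":0,"dz":0,"jaw":0},{"rx":0,"ry":0,"rz":0,"dx":0,"dy":0,"dz":-0.02,"jaw":0},{"rx":0,"ry":0,"rz":0,"dx":0,"dy":0,"dz":-0.04,"jaw":0},{"rx":0,"ry":0,"rz":0,"dx":-0.05,"dy":0,"dz":-0.03,"jaw":0},{"rx":0,"ry":0,"rz":0,"dx":-0.05,"dy":0,"dz":-0.01,"jaw":0},{"rx":0,"ry":0,"rz":0,"dx":0,"dy":0,"dz":0,"jaw":0},{"rx":0,"ry":0,"rz":0,"dx":0,"dy":0,"dz":0,"jaw":0},{"rx":0,"ry":0,"rz":0,"dx":0,"dy":0,"dz":0,"jaw":0}]'; python3 nut.py pics/w7.png
```

```text
t: 30.9
eef_pos: [0.5353, 0.2537, 0.2452]
tool_rot: [[0.378, -0.926, -0.006], [-0.926, -0.378, 0.015], [-0.016, -0.0, -1.0]]
ft_force: [-0.5, -0.3, 0.2]
opening: 0.501
gripper_force: 0.0
30.9 [0.535291   0.25369924 0.24516412] [0.3333791  0.45792756 1.44405889 0.01691247 1.24020845 3.08175817]
wing 1166 [0.56835473 0.17166599 0.14367766] 0.1480600840016463 ((568.35546875, 172.04669189453125), (9.741729736328125, 33.893882751464844), 23.609146118164062)
fin 877 [0.53122251 0.15873404 0.11462554] ((530.7493286132812, 158.48179626464844), (28.3183650970459, 9.990680694580078), 20.025049209594727)
```

View pics/w7.png

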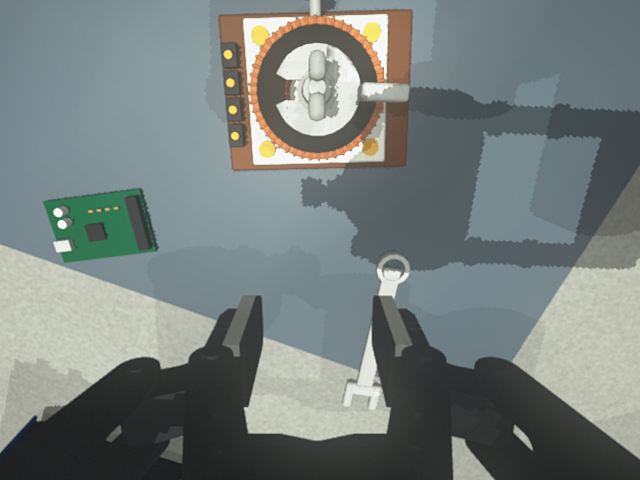

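The wing has turned to yaw -66° (about 1.5 rad in all) and dropped 1.5 mm. The washer is seated concentric at (317,90), its fin unmoved at (383,92). Joint 6 sits at the end of its range, so I'll turn it back in free air and hand in.

```bash
python3 -m creep '[{"rx":0,"ry":0,"rz":-0.1,"dx":0,"dy":0,"dz":0,"jaw":0},{"rx":0,"ry":0,"rz":-0.1,"dx":0,"dy":0,"dz":-0.02,"jaw":0},{"rx":0,"ry":0,"rz":0,"dx":0,"dy":0,"dz":0,"jaw":0},{"rx":0,"ry":0,"rz":0,"dx":0,"dy":0,"dz":0,"jaw":0}]'; python3 -c "
from rig import manip;print(manip.state()['joint_pos'][5]);print(manip.hand_in())"
```

```text
t: 31.45
eef_pos: [0.5352, 0.2538, 0.265]
tool_rot: [[0.553, -0.833, -0.006], [-0.833, -0.553, 0.015], [-0.016, -0.004, -1.0]]
ft_force: [-0.1, -0.5, -0.2]
opening: 0.505
gripper_force: 0.0
2.8840928481301957
the job is handed in; nothing more can be done
None
```

The job is handed in with no verdict shown: the C-washer is seated on the stud and the wing nut turned finger-tight (about 0.16 N m, clamp force not measured directly), but joint 6 read 3.082 rad against its 3.08 limit as the arm backed away, which could count against the run.

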